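# Eject the read-out temperature logger from its dock and stand it in the tray

### The arm

A 6-joint arm with a two-finger parallel gripper is mounted at the origin on a cart in front of the work surface, level with it; the furniture and walls round the work are solid. World frame = base frame: x ahead of the robot, y to its left, z up, the work surface at z = 0. Lengths are in mm, angles in rad, forces in N, time in s.
With the tool pointing down it reaches from about 300 to 775 mm from the base axis. Payload 14.6 kg.
Tool frame: the origin (TCP) lies on the centre line of the jaws, within the pads' length; the fingertips stand 19 mm ahead of it and the grasp point (between the pads) is the TCP (bot.tip_reach is the distance from the TCP to the fingertips, in mm); y points along the fingers, x is the direction in which the jaws open and shut, and the axes are right-handed (so a half turn about y gives the same grasp; the last joint's range is limited). The gripper opens to 85 mm and grips with 20 to 120 N. Pads are 22 mm wide; open, the fingers measure 114 mm over their backs; the gripper's body (76 mm by 85 mm) begins 54 mm behind the grasp point. The pads swing forward as they close: fully open they stand 13 mm farther back than shut.
Start: joints at [-1.343, 0.3, 1.521, -0, 1.321, -0.067], TCP at [159.795, -526.265, 250.281] pointing down, gripper open.
Joint ranges: [-3.03, 3.03], [-0.79, 2.21], [0.23, 2.52], [-1.04, 4.18], [0, 3.07], [-2.55, 2.55]. Speed limits (rad/s): [2.22, 2.22, 2.57, 3.14, 3.14, 3.14].

### API

Orientations are given as a unit quaternion [w, x, y, z].
In Python, from rig import bot gives the robot as it stands. Calls block until the motion is done:
- bot.move_to(position, orientation): joint-space move of the TCP to a pose.
- bot.servo_line(position, attitude=None, speed=150, until_force=None): straight line of the TCP; attitude=None keeps the orientation; speed is the mean speed in mm/s. With until_force (N) it stops when the force on the tool has changed by that much, and returns True; else False.
- bot.move_joints(angles): joint-space move.
- bot.move_gripper(opening, grip_force=None): finger opening in mm; grip_force is the grip in N (None keeps the last); returns when the fingers have stopped.
- bot.dwell(seconds).
- bot.ik(position, orientation): joint angles nearest the present ones, or None.
- bot.read_state(): the state.
- bot.read_camera(name): name is "side" or "top" or "wrist"; returns a dict with "image" (420x560x3 uint8, blue, green, red), "depth" (420x560 float32, mm along the optical axis (not along the pixel's ray), 0 where there is no reading), "fovy" (degrees; the focal length in pixels is half the picture's height over the tangent of half this angle, whatever the lens; pixels are square), "cx", "cy" (the principal point, pixels), "eye" and "attitude" of the camera in the world; the wrist camera has in their place "mount" (4x4, takes a point from camera to tool coordinates, whose origin is the TCP and whose axes are the tool frame's). Camera axes: x right, y down, z forward; pixel columns grow to the right and rows downward; lengths in mm; the calibration is good to about 2 mm. A picture is of the moment at which its call begins: read the wrist's pose just before it.
A pose or a line that the arm cannot do raises bot.MotionError and nothing moves.
- bot.finish_job(): hands the job in, once; it reports no verdict.
The state is a dict: "clock": time; "joint_positions": joint angles; "qvel": joint speeds; "effort": joint torques, N m; "ee_pos": TCP position; "tool_rot": TCP orientation; "ft_force": force on the tool from outside, world axes, zero at the start; "moment": the same for the moment, N m; "grip_width": finger opening in mm.
Only numpy, scipy, OpenCV 4.12 (cv2) and the standard library are available. Lean on these libraries where they do the work, as an engineer would, in place of code of your own. Each camera call takes 0.05 s, during which the arm holds its last target.

### The job

The green-capped temperature logger has been read out and must go back to the medicine fridge. Press its own eject key on the docking station fully home, without forcing it, so that the logger clicks up and stays up when you let the key go; then draw it out and stand it upright, cap up, on the floor of the white enamel tray, setting it down before you let go of it. Leave the other two loggers docked, and do not upset the jar, the dropper bottle or the paper packet.

Things in the scene. Friction and masses are not known exactly. Their poses are not given: they have to be found in the camera images.
- dock_face: Flat sloping top of the grey docking station (196 mm wide, 154 mm deep, fixed on a low wooden bench whose flat top is 80 mm above the table).  Origin: centre of the middle bay's mouth, in the face, 98 mm above the bench. z points out of the face along the bays, leaning 30 degrees from vertical towards the station's front; x runs up the slope, away from the front; y to the left seen from the front.
- bay_left (a point): Centre of the left bay's mouth, in the plane of the face, at y = +58 mm of dock_face. A bay is 59 mm (x of dock_face) by 29.5 mm (y), 72 mm deep along -z of dock_face. The face is flat round the bays; only the keys stand out of it. Which logger sits in which bay varies.
- bay_middle (a point): Centre of the middle bay's mouth (the origin of dock_face).
- bay_right (a point): Centre of the right bay's mouth, at y = -58 mm of dock_face.
- key_left_top (a point): Centre of the top of the left bay's eject key: dark grey with an arrow symbol, 20 mm (x of dock_face) by 24 mm (y), 52 mm in front (-x of dock_face) of its bay's centre; its top stands 22 mm above the face when up. It is pressed straight into the face, along -z of dock_face.
- key_middle_top (a point): Top centre of the middle bay's eject key, same as the left one.
- key_right_top (a point): Top centre of the right bay's eject key, same as the left one.
- key_left (a joint): Travel of the left eject key, m: 0 up. Its end stop (home) lies somewhere between 0.012 and 0.018, differing from key to key; the cap sits on a rubber cushion that yields 1 mm per 8 N more. Its spring pushes back with 2 N (up) to 5 N (home); with a docked logger a spring catch raises this to 7 to 12 N over the first 3 mm; then it eases to about 5 N until the stop. More than 30 N on a key is forcing it.
- key_middle (a joint): Travel of the middle eject key, same kind as the left one. Each key lifts the logger of its bay, by 15 mm at home. In about the last tenth of the key's travel a spring catch takes over and the logger clicks up to 16 mm and stays there; if the key is let go sooner, the logger sinks back down. The key springs up when let go.
- key_right (a joint): Travel of the right eject key, same as the other two.
- green_mid (a point): Centre of the green-capped logger, the one to take out: white block with a green cap, 56 (its x) by 26 (its y) by 72 mm (its z, towards the cap), about 110 g; axes parallel to dock_face's while docked. Docked, its cap is flush with the face; clicked up, the cap stands 16 mm out, held by a catch with about 5 N, to be pinched across its 26 mm. Stands by itself on its flat underside.
- blue_mid (a point): Centre of the blue-capped logger, same make and size; stays docked. A docked logger's centre lies 36 mm below the face; it has 1.5 mm of play to each side in its bay. A clicked-up logger is free of its bay once drawn another 56 mm along z of dock_face.
- orange_mid (a point): Centre of the orange-capped logger, same make and size; stays docked.
- tray: White enamel tray with a blue rim, loose on the low wooden bench, 263 mm (its x) by 193 mm (its y), 29 mm high. Origin: centre of its underside. Flat inner floor 3 mm above the underside, about 200 by 140 mm.
- jar: Glass jar with a black lid, 79 mm across, 154 mm high, behind the station on the bench. Origin: centre of its underside. Leave it alone.
- bottle: Brown dropper bottle, 34 mm across, 102 mm high. Origin: centre of its underside. Leave it alone.
- packet: Tied paper packet, 82 by 107 mm, 46 mm high. Origin: centre of its underside. Leave it alone.

How it is judged:
By the outcome, as a careful person would: the job done as asked, in the order asked, and still so for the second after the job is handed in, with the robot touching nothing.
It also fails if it takes over 54 s, if anything falls off the work surface, if the arm or the gripper's body presses on something with over 40 N, if the wrist force passes 120 N, or if a joint passes its speed limit or range.

## Working session

There is one attempt and no reset: what is moved stays moved. The work goes in short steps, each a Python script; the robot and the scene stay as the last script left them, time stands still between calls to the robot, and variables do not carry over. Pictures are saved under pics/ and viewed, and the job is handed in when it is done.

```bash
ls; mkdir -p pics; python3 - <<'E'
from rig import bot
import cv2,numpy as np
for n in("side","top","wrist"):
    c=bot.read_camera(n); cv2.imwrite(f"pics/{n}0.png",c["image"]); np.savez(f"{n}0.npz",**c)
    print(n,{k:(np.round(v,3).tolist() if not isinstance(v,float) else v) for k,v in c.items() if k not in("image","depth")})
    print((c["depth"]>0).mean())
s=bot.read_state();print(s)
E
```

```text
pics
side {'fovy': 48.09663888925952, 'cx': 281.85039135525375, 'cy': 205.18546523837787, 'eye': [326.165, 640.35, 766.732], 'attitude': [0.082, -0.184, 0.878, -0.434]}
0.9957993197278912
top {'fovy': 50.99521127535939, 'cx': 280.15338340927707, 'cy': 202.3748030009196, 'eye': [413.725, -79.787, 1193.674], 'attitude': [-0.08, 0.727, -0.677, 0.077]}
0.995922619047619
wrist {'fovy': 60.10636078306667, 'cx': 279.3315138958718, 'cy': 209.8907352981382, 'mount': [[1.0, -0.001, 0.0, -0.667], [-0.0, -0.298, 0.955, -124.442], [-0.001, -0.955, -0.298, 77.097], [0.0, 0.0, 0.0, 1.0]]}
0.9957950680272109
{'clock': 0.15, 'joint_positions': array([-1.34257615e+00,  3.00324915e-01,  1.52148754e+00,  4.65047488e-07,
        1.32069834e+00, -6.65876692e-02]), 'qvel': array([-0.00121478, -0.00236069, -0.00208624,  0.00024523,  0.00066224,
        0.00084186]), 'effort': array([ 1.57411727e-03, -5.43660307e+01, -3.61884892e+01, -4.92362153e-05,
        3.11229232e-03,  1.00356033e-05]), 'ee_pos': array([ 159.76877719, -526.09508816,  249.84107169]), 'tool_rot': array([ 0.5682235 , -0.56780274,  0.4213897 , -0.42089527]), 'ft_force': array([-0.81729358,  0.07396539, -0.97547827]), 'moment': array([0.00958892, 0.02359635, 0.03611568]), 'grip_width': 85.10687256684618}
```

View pics/side0.png

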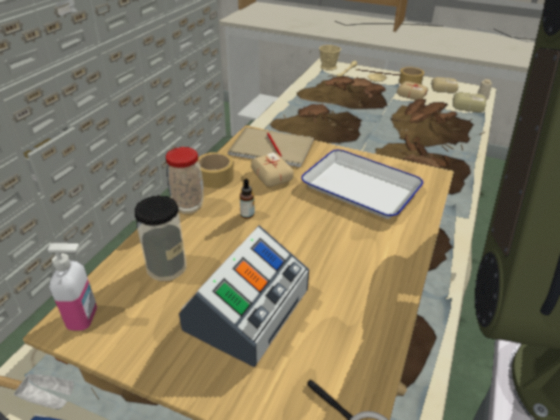

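View pics/top0.png

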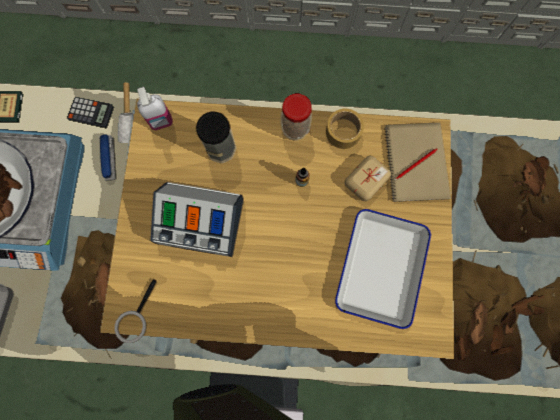

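View pics/wrist0.png

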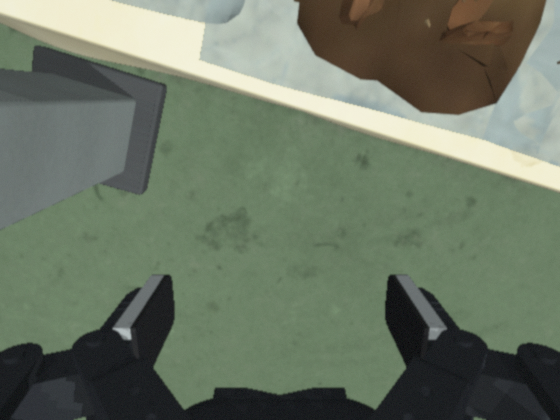

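The top view shows green, orange and blue caps at about (168,213), (193,217) and (217,222), with the keys below them. The tray is at (384,268), the bottle at (302,177) and the jar at (215,130).

```bash
cat > h.py <<'E'
import numpy as np,cv2
from scipy.spatial.transform import Rotation as Ro
def R(q): return Ro.from_quat(q,scalar_first=True).as_matrix()
def Q(M): return Ro.from_matrix(M).as_quat(scalar_first=True)
def pose(c,st=None):
    if "mount" in c:
        m=np.asarray(c["mount"]); T=np.eye(4);T[:3,:3]=R(st["tool_rot"]);T[:3,3]=st["ee_pos"];T=T@m
        return T[:3,:3],T[:3,3]
    return R(c["attitude"]),np.asarray(c["eye"])
def pts(c,uv,st=None,depth=None):
    """world points of pixels by depth"""
    uv=np.atleast_2d(uv).astype(float); f=210/np.tan(np.radians(float(c["fovy"]))/2)
    M,e=pose(c,st)
    d=np.c_[(uv[:,0]-c["cx"])/f,(uv[:,1]-c["cy"])/f,np.ones(len(uv))]
    ui=uv.round().astype(int)
    z=c["depth"][ui[:,1],ui[:,0]] if depth is None else depth
    return (d*np.reshape(z,(-1,1)))@M.T+e
def onplane(c,uv,n,p0,st=None):
    M,e=pose(c,st); P=pts(c,uv,st,depth=np.ones(len(np.atleast_2d(uv))))-e
    return e+P*((np.dot(n,p0-e))/(P@n))[:,None]
def masks(c):
    h=cv2.cvtColor(c["image"],cv2.COLOR_BGR2HSV)
    return dict(green=cv2.inRange(h,(55,120,60),(80,255,255)),orange=cv2.inRange(h,(5,190,150),(18,255,255)),blue=cv2.inRange(h,(105,150,80),(125,255,255)))
def blob(m,box):
    k=np.zeros_like(m);u0,v0,u1,v1=box;k[v0:v1,u0:u1]=m[v0:v1,u0:u1]
    n,l,s,ce=cv2.connectedComponentsWithStats(k); i=1+np.argmax(s[1:,4]); 
    return ce[i],s[i,4],l==i
E
python3 - <<'E'
from h import *
for n,box in(("top",(145,180,250,260)),("side",(180,220,315,360))):
    c=dict(np.load(n+"0.npz")); m=masks(c)
    allp=[]
    for k in m:
        ce,a,mm=blob(m[k],box)
        v,u=np.nonzero(mm);P=pts(c,np.c_[u,v]);allp.append(P)
        print(n,k,ce.round(1),a,np.median(P,0).round(1),P.mean(0).round(1))
    A=np.vstack(allp);ctr=A.mean(0);w=np.linalg.svd(A-ctr,full_matrices=False)[2][2];w*=np.sign(w[2]);print("normal",w,np.degrees(np.arccos(w[2])),np.std((A-ctr)@w))
c=dict(np.load("top0.npz"));cv2.imwrite("pics/topz.png",cv2.resize(c["image"][170:270,140:260],None,fx=6,fy=6,interpolation=cv2.INTER_CUBIC))
# tray
v,u=np.mgrid[0:420,0:560];P=pts(c,np.c_[u.ravel(),v.ravel()])
h=cv2.cvtColor(c["image"],cv2.COLOR_BGR2HSV);fl=((h[...,1]<40)&(h[...,2]>150)).astype(np.uint8)*255
ce,a,mm=blob(fl,(335,205,435,335));Pf=P.reshape(420,560,3)[mm]
print("tray",ce,a,np.median(Pf,0),np.percentile(Pf[:,2],[5,50,95]))
z=Pf[np.abs(Pf[:,2]-83)<4]
print(cv2.minAreaRect(z[:,:2].astype(np.float32)),len(z))
for nm,uv in dict(bench=(300,300),bottle=(302,175),jar=(213,126),packet=(368,175)).items():print(nm,pts(c,uv).round(1))
E
```

```text
top green [168.5 213.9] 235 [597.  193.5 176.8] [596.4 192.7 181. ]
top orange [192.7 218.1] 198 [591.9 135.3 178. ] [590.4 134.8 182.2]
top blue [216.7 222.2] 224 [585.5  78.2 176.9] [583.3  76.6 190.5]
normal [ 0.98456442 -0.10853182  0.13730891] 82.10784582030625 15.088226803391949
side green [232.4 298.5] 448 [594.4 194.7 176.7] [593.2 196.7 179.4]
side orange [251.1 275.9] 340 [588.2 137.4 176.9] [587.9 138.5 178.5]
side blue [268.2 255.5] 297 [582.9  79.5 176.9] [581.8  81.2 178.8]
normal [ 0.88459218 -0.08566147  0.45843079] 62.714104781729795 15.656294924316956
tray [375.96696035 265.68777533] 5448 [ 518.77027931 -316.1941642    81.69786995] [77.95682384 81.69786995 98.5882086 ]
((518.2833862304688, -322.7017822265625), (141.837890625, 222.2362518310547), 78.00545501708984) 4173
bench [[ 422.6 -131.4   77.1]]
bottle [[ 721.2 -114.5  155.2]]
jar [[802.4 102.2 231.4]]
packet [[ 743.  -282.4  121.7]]
```

View pics/topz.png

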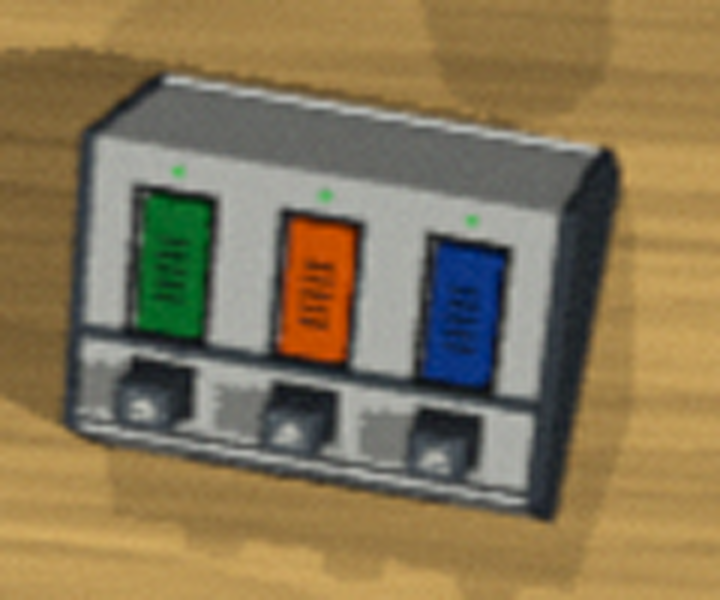

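```bash
cat >> h.py <<'E'
def frame(yaw):
    u=np.array([np.cos(yaw),np.sin(yaw),0]);k=np.array([0,0,1.])
    s,c=.5,np.sqrt(3)/2
    x=c*u+s*k; z=c*k-s*u; y=np.cross(z,x); return np.c_[x,y,z]
def tool(D,sgn):  # tool y=-dock z; tool x = sgn*dock y
    x=sgn*D[:,1];y=-D[:,2];return np.c_[x,y,np.cross(x,y)]
E
python3 - <<'E'
from h import *; from rig import bot
s=bot.read_state();print(R(s["tool_rot"]).round(2).tolist())
D=frame(-.0989);O=np.array([595.5,194,178.])+D[:,1]*-58
print(D.round(3).tolist(),O)
for sg in(1,-1):
    T=tool(D,sg);print(sg,T[:,2].round(2))
    for p in((0,58,150),(-20,58,200),(-52,58,42),(0,58,20),(0,58,110)):
        q=bot.ik(O+D@np.array(p,float),Q(T));print(p,None if q is None else np.round(q,2))
E
```

```text
[[0.29, -0.0, 0.96], [-0.96, 0.0, 0.29], [-0.0, -1.0, 0.0]]
[[0.862, 0.099, -0.498], [-0.086, 0.995, 0.049], [0.5, 0.0, 0.866]] [589.77314659 136.28342396 178.        ]
1 [-0.86  0.09 -0.5 ]
(0, 58, 150) [ 0.4   0.08  1.72 -0.31  0.9  -0.93]
(-20, 58, 200) [ 0.45 -0.03  1.75 -0.32  0.98 -0.91]
(-52, 58, 42) [ 0.39  0.22  1.85 -0.41  0.64 -0.81]
(0, 58, 20) [ 0.34  0.31  1.71 -0.35  0.66 -0.9 ]
(0, 58, 110) [ 0.38  0.14  1.73 -0.32  0.82 -0.93]
-1 [ 0.86 -0.09  0.5 ]
(0, 58, 150) [ 0.4   0.08  1.72 -0.31  0.9   2.21]
(-20, 58, 200) [ 0.45 -0.03  1.75 -0.32  0.98  2.24]
(-52, 58, 42) [ 0.39  0.22  1.85 -0.41  0.64  2.34]
(0, 58, 20) [ 0.34  0.31  1.71 -0.35  0.66  2.24]
(0, 58, 110) [ 0.38  0.14  1.73 -0.32  0.82  2.22]
```

```bash
python3 - <<'E'
from h import *; from rig import bot
D=frame(-.0989);O=np.array([595.5,194,178.])+D[:,1]*-58;T=tool(D,1)
bot.move_gripper(0,60)
bot.move_to(O+D@np.array([-26,45,140.]),Q(T))
bot.dwell(.2)
s=bot.read_state();c=bot.read_camera("wrist");np.savez("w1.npz",**c,**{"tool_rot":s["tool_rot"],"ee_pos":s["ee_pos"]})
cv2.imwrite("pics/w1.png",c["image"]);print(s["clock"],s["ee_pos"],s["ft_force"],s["grip_width"])
E
```

```text
3.9167 [502.29301863 189.88171741 286.20146958] [-0.78763168 -0.39404537  0.5842395 ] 0.4208926882350749
```

View pics/w1.png

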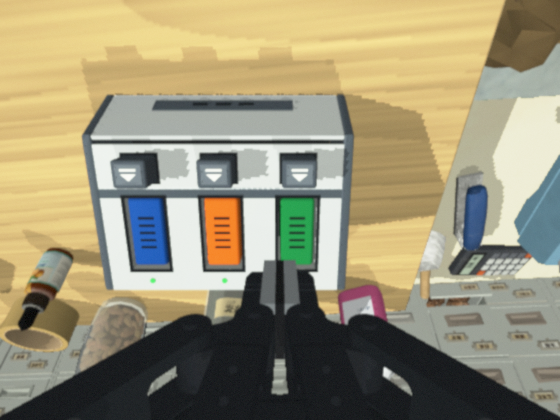

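The wrist view shows the green cap at (297,230) with its key at (299,172), the orange cap at (222,232) and the blue cap at (146,232). The finger covers the green cap's lower edge slightly.

```bash
python3 - <<'E'
from h import *
c=dict(np.load("w1.npz"));m=masks(c);D=frame(-.0989);O=np.array([595.5,194,178.])+D[:,1]*-58
n=D[:,2]
for k in m:
    ce,a,mm=blob(m[k],(90,180,340,275))
    cs,_=cv2.findContours(mm.astype(np.uint8),0,1);r=cv2.minAreaRect(max(cs,key=len))
    P=onplane(c,r[0],n,O,c)[0];v,u=np.nonzero(mm);W=pts(c,np.c_[u,v],c)
    print(k,ce.round(1),a,np.round(r[0],1),np.round(r[1],1),"rel dock",((P-O)@D).round(2),"depth med",np.median((W-O)@D,0).round(2))
# face plane by depth
v,u=np.mgrid[198:280:2,105:340:2];W=pts(c,np.c_[u.ravel(),v.ravel()],c);L=(W-O)@D
L=L[(abs(L[:,2])<6)];A=np.c_[L[:,:2],np.ones(len(L))];print("plane",np.linalg.lstsq(A,L[:,2],rcond=None)[0],len(L))
# keys: arrow
g=cv2.cvtColor(c["image"],cv2.COLOR_BGR2GRAY)
for nm,(u0,v0,u1,v1) in dict(l=(280,150,320,192),m=(198,150,240,190),r=(110,152,160,192)).items():
    mm=(g[v0:v1,u0:u1]<255)
    vv,uu=np.nonzero(mm);W=pts(c,np.c_[uu+u0,vv+v0],c);L=(W-O)@D
    t=L[(L[:,2]>18)&(L[:,2]<26)];print("key",nm,len(t),t.min(0).round(1),t.max(0).round(1),np.median(t,0).round(1))
cv2.imwrite("pics/w1z.png",cv2.resize(c["image"][130:290,80:360],None,fx=2.8,fy=2.8,interpolation=cv2.INTER_CUBIC))
E
```

```text
green [296.2 229. ] 2143 [296. 230.] [66. 34.] rel dock [-2.37 58.32 -0.  ] depth med [-3.26 58.56 -0.09]
orange [222.4 230.1] 2023 [222.2 230.5] [66.1 32.7] rel dock [-2.   1.1 -0. ] depth med [-2.69  1.42 -0.07]
blue [148.4 230.3] 2176 [148.2 230.4] [68.3 33.7] rel dock [ -2.1  -56.29  -0.  ] depth med [-2.390e+00 -5.597e+01  3.000e-02]
plane [-1.51900471e-03  9.73069484e-05  4.44418137e-03] 4441
key l 1009 [-61.3  47.3  18.3] [-41.3  71.   24.7] [-51.8  58.7  22.3]
key m 1000 [-61.4 -10.5  18. ] [-41.6  13.2  24.8] [-51.8   1.9  22.4]
key r 1049 [-61.4 -68.5  18.2] [-41.6 -44.5  24.8] [-51.9 -55.9  22.3]
```

View pics/w1z.png

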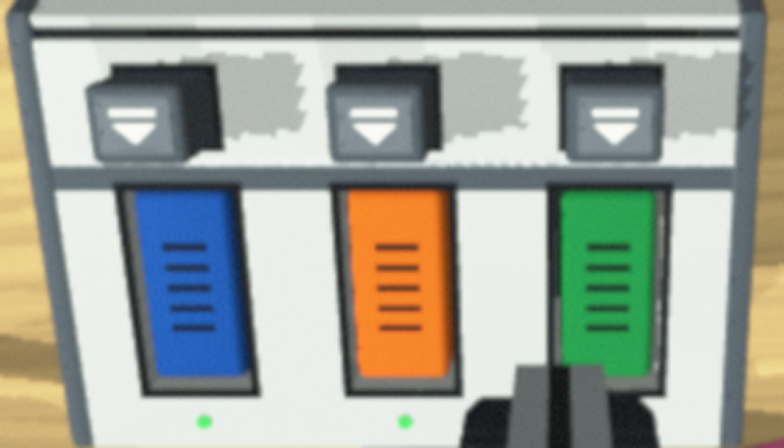

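```bash
cat >> h.py <<'E'
D=frame(-.0989);O=np.array([595.5,194,178.])+D[:,1]*-58+D[:,1]*1.2;T=tool(D,1)
def W(x,y,z): return O+D@np.array([x,y,z],float)
E
python3 - <<'E'
from h import *; from rig import bot
bot.servo_line(W(-53,58,60),Q(T),150)
bot.servo_line(W(-53,58,46),None,40);bot.dwell(.2)
s0=bot.read_state();f0=s0["ft_force"]
r=bot.servo_line(W(-53,58,21),None,9,until_force=18)
s=bot.read_state();print(r,(s["ee_pos"]-O)@D,(s["ft_force"]-f0)@D,s["clock"]-s0["clock"])
bot.dwell(.2);s=bot.read_state();c=bot.read_camera("wrist");print((s["ee_pos"]-O)@D,(s["ft_force"]-f0)@D,s["clock"])
np.savez("w2.npz",**c,**{"tool_rot":s["tool_rot"],"ee_pos":s["ee_pos"]});cv2.imwrite("pics/w2.png",c["image"])
E
```

```text
True [-52.89978838  58.03249765  26.64863939] [-4.07757653 -2.68114085 17.042886  ] 1.9666999999999994
[-52.9053942   58.04959283  26.82521645] [-3.56297089 -2.74563136 16.03982319] 7.55
```

View pics/w2.png

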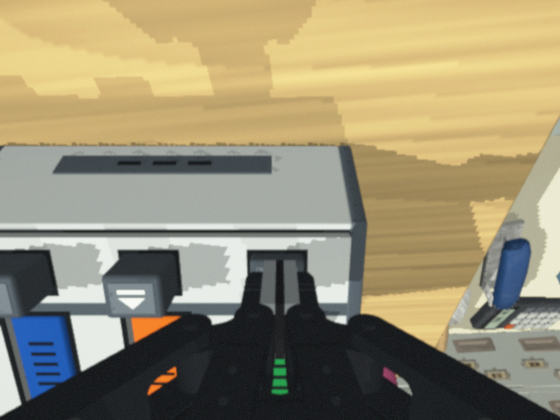

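The key stopped at about 14 mm travel with 16–17 N on it, well past the catch peak. I'll let go and look.

```bash
python3 - <<'E'
from h import *; from rig import bot
bot.servo_line(W(-53,58,50),None,60)
bot.servo_line(W(-40,45,140),None,180);bot.move_gripper(50)
s=bot.read_state();c=bot.read_camera("wrist");print(s["clock"],s["grip_width"])
np.savez("w3.npz",**c,**{"tool_rot":s["tool_rot"],"ee_pos":s["ee_pos"]});cv2.imwrite("pics/w3.png",c["image"])
m=masks(c)
for k in m:
    ce,a,mm=blob(m[k],(60,130,400,330));v,u=np.nonzero(mm);P=(pts(c,np.c_[u,v],s)-O)@D
    t=P[abs(P[:,2]-np.median(P[:,2]))<3];print(k,ce,a,np.median(P,0).round(1),t.min(0).round(1),t.max(0).round(1))
E
```

```text
9.3333 50.38797394918454
green [294.98764448 252.12036668] 2509 [-4.8 57.4 15.3] [-29.2  45.5  12.3] [25.9 70.8 17.8]
orange [222.33333333 244.01897983] 1686 [-6.   1.8 -0. ] [-28.3 -12.8  -2.6] [26.5 12.5  2. ]
blue [148.41570881 247.1566092 ] 2088 [ -2.6 -57.2   0.1] [-28.3 -70.9  -2.9] [ 26.7 -44.8   2.3]
```

View pics/w3.png

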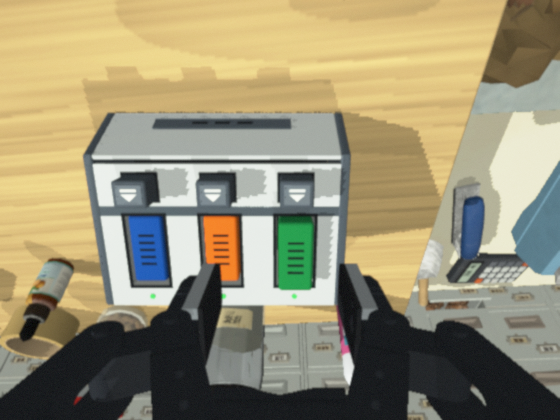

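Green is up at about 15.7 mm out of the face. The other two are still flush.

```bash
python3 - <<'E'
from h import *; from rig import bot
bot.servo_line(W(-1.5,58,60),None,150)
print(bot.servo_line(W(-1.5,58,20),None,50,until_force=8))
f0=bot.read_state()["ft_force"]
bot.move_gripper(20,45);bot.dwell(.1)
s=bot.read_state();print(s["grip_width"],(s["ee_pos"]-O)@D,(s["ft_force"]-f0)@D,s["clock"])
if s["grip_width"]>22:
    bot.servo_line(W(-1.5,58,40),None,40)
    s=bot.read_state();print(s["grip_width"],(s["ft_force"]-f0)@D)
    bot.servo_line(W(-1.5,58,115),None,100);bot.dwell(.1)
    s=bot.read_state();print(s["grip_width"],(s["ft_force"]-f0)@D,s["clock"])
for n in("wrist","side"):
    c=bot.read_camera(n);np.savez(n+"4.npz",**c,**{"tool_rot":s["tool_rot"],"ee_pos":s["ee_pos"]});cv2.imwrite(f"pics/{n}4.png",c["image"])
E
```

```text
False
24.64417399249552 [-1.3421302  58.05118149 20.22021617] [-0.05020728  0.52273641  2.82144093] 11.5167
24.826680756295247 [ 2.30901645 -0.410793   -0.20846039]
24.63537699658852 [ 0.73303389  0.60483863 -0.24541613] 13.1667
```

View pics/wrist4.png

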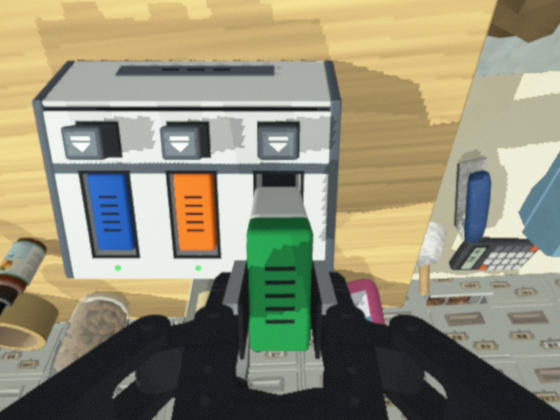

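View pics/side4.png

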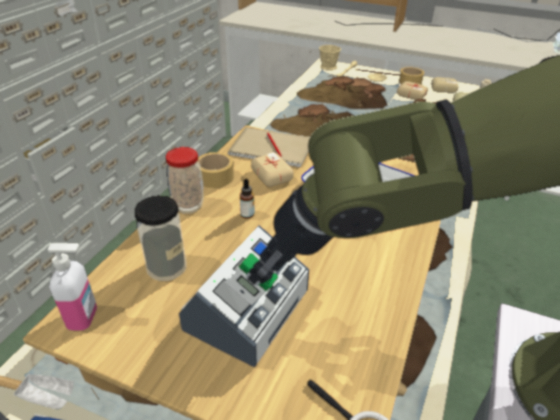

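The logger is held in line with the jaws: its green cap is at (280,290) and its bay at (278,180) is empty. Next I'll measure its tilt in the grip, then carry it over.

```bash
python3 - <<'E'
from h import *; from rig import bot
c=dict(np.load("wrist4.npz"));m=masks(c)["green"];ce,a,mm=blob(m,(230,190,330,360))
v,u=np.nonzero(mm);P=(pts(c,np.c_[u,v],c)-c["ee_pos"])@R(c["tool_rot"])  # tool coords
import numpy as np
print(np.percentile(P[:,1],[1,5,25,50,75,95,99]).round(1))
t=P[abs(P[:,0])<10]; t=t[(t[:,2]>-25)&(t[:,2]<24)]
b=t[abs(t[:,1]-np.median(t[:,1]))<2.5]
k=np.linalg.lstsq(np.c_[b[:,[0,2]],np.ones(len(b))],b[:,1],rcond=None)[0];print("cap plane",k,len(b),b[:,2].min(),b[:,2].max())
c2=dict(np.load("top0.npz"))
# tray outer rim: blue mask
h=cv2.cvtColor(c2["image"],cv2.COLOR_BGR2HSV);bm=cv2.inRange(h,(105,90,40),(130,255,255));bm[:200]=0;bm[:,:330]=0;bm[:,440:]=0;bm[335:]=0
v,u=np.nonzero(bm);Pr=onplane(c2,np.c_[u,v],np.array([0,0,1.]),np.array([0,0,109.]))
print("rim",cv2.minAreaRect(Pr[:,:2].astype(np.float32)))
tx=np.radians(-12)
X=np.array([518.,-322.,0])
for yaw in np.radians([-100,-80,-60,-30,0,30]):
    pass
for a in np.radians(range(-180,180,30)):
    x=np.array([np.cos(a),np.sin(a),0]);y=np.array([0,0,-1.]);Tt=np.c_[x,y,np.cross(x,y)]
    q=bot.ik(np.array([518,-322,260.]),Q(Tt));print(round(np.degrees(a)),Tt[:,2].round(2),None if q is None else np.round(q,2))
E
```

```text
[ 3.6  4.1  4.7  5.1  5.6 10.1 16.7]
cap plane [ 2.26554098e-02 -1.25950111e-03  4.96064951e+00] 5048 -24.991036156201247 23.989246998618867
rim ((515.9525756835938, -328.694091796875), (190.16311645507812, 260.3824462890625), 78.18235778808594)
-180 [ 0. -1.  0.] [-0.62  0.43  1.32 -0.    1.39  2.53]
-150 [ 0.5  -0.87  0.  ] [-0.62  0.43  1.32 -0.    1.39  2.  ]
-120 [ 0.87 -0.5   0.  ] [-0.62  0.43  1.32 -0.    1.39  1.48]
-90 [1. 0. 0.] [-0.62  0.43  1.32 -0.    1.39  0.95]
-60 [0.87 0.5  0.  ] [-0.62  0.43  1.32  0.    1.39  0.43]
-30 [0.5  0.87 0.  ] [-0.62  0.43  1.32 -0.    1.39 -0.09]
0 [-0.  1.  0.] [-0.62  0.43  1.32 -0.    1.39 -0.62]
30 [-0.5   0.87  0.  ] [-0.62  0.43  1.32 -0.    1.39 -1.14]
60 [-0.87  0.5   0.  ] [-0.62  0.43  1.32  0.    1.39 -1.66]
90 [-1.  0.  0.] [-0.62  0.43  1.32 -0.    1.39 -2.19]
120 [-0.87 -0.5  -0.  ] None
150 [-0.5  -0.87 -0.  ] None
```

```bash
python3 - <<'E'
from h import *; from rig import bot
s=bot.read_state();p=s["ee_pos"]+np.array([-10,0,60.])
bot.servo_line(p,None,150)
x=np.array([1.,0,0]);y=np.array([0,0,-1.]);Tt=np.c_[x,y,np.cross(x,y)]
bot.move_to(np.array([516,-327,270.]),Q(Tt));bot.dwell(.3)
s=bot.read_state();print(s["clock"],s["ee_pos"],s["grip_width"],s["ft_force"])
c=bot.read_camera("wrist");np.savez("w5.npz",**c,**{"tool_rot":s["tool_rot"],"ee_pos":s["ee_pos"]});cv2.imwrite("pics/w5.png",c["image"])
m=masks(c)["green"];ce,a,mm=blob(m,(230,190,330,360))
v,u=np.nonzero(mm);P=(pts(c,np.c_[u,v],s)-s["ee_pos"])@R(s["tool_rot"])
t=P[(abs(P[:,0])<10)&(abs(P[:,2])<22)];b=t[abs(t[:,1]-np.median(t[:,1]))<2.5]
print("cap plane",np.linalg.lstsq(np.c_[b[:,[0,2]],np.ones(len(b))],b[:,1],rcond=None)[0])
c=bot.read_camera("side");cv2.imwrite("pics/side5.png",c["image"])
E
```

```text
16.0417 [ 516.19305279 -326.62833668  270.10297383] 24.87990288503094 [ 1.03725378  0.33176639 -1.76370729]
cap plane [1.96478323e-02 1.11726969e-03 4.48477740e+00]
```

View pics/w5.png

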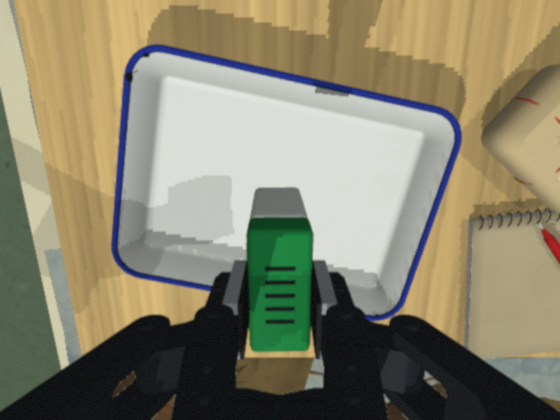

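View pics/side5.png

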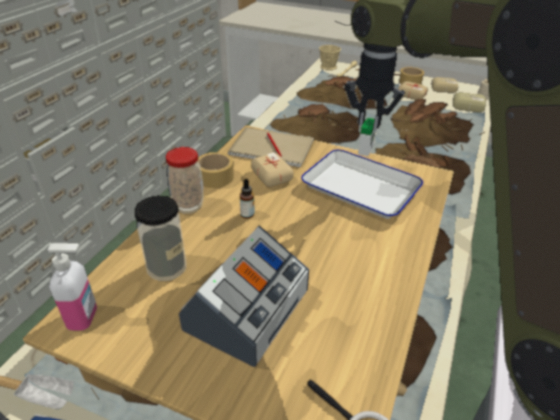

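The logger still hangs straight in the jaws (cap at (280,290)) over the empty tray. The orange and blue caps are still in the dock. Now setting it down.

```bash
python3 - <<'E'
from h import *; from rig import bot
bot.servo_line(np.array([516,-327,172.]),None,80);bot.dwell(.2)
f0=bot.read_state()["ft_force"]
r=bot.servo_line(np.array([516,-327,152.]),None,10,until_force=4)
s=bot.read_state();print(r,s["ee_pos"],s["ft_force"]-f0,s["moment"],s["clock"])
if r:
    bot.dwell(.1);g=s["grip_width"]
    bot.move_gripper(34);bot.dwell(.2)
    bot.move_gripper(60)
    s=bot.read_state();print(s["grip_width"],s["ft_force"]-f0)
    bot.servo_line(s["ee_pos"]+np.array([0,0,110.]),None,80);bot.dwell(.2)
s=bot.read_state();print(s["clock"])
for n in("wrist","side","top"):
    c=bot.read_camera(n);np.savez(n+"6.npz",**c,**{"tool_rot":s["tool_rot"],"ee_pos":s["ee_pos"]});cv2.imwrite(f"pics/{n}6.png",c["image"])
E
```

```text
True [ 515.96796879 -326.94829869  160.00402423] [-0.8031504   0.48075879  6.84973308] [ 0.10494432  0.10212465 -0.03967699] 18.9167
59.60771926193756 [-0.66605086 -0.3513283   1.37229197]
21.575
```

View pics/wrist6.png

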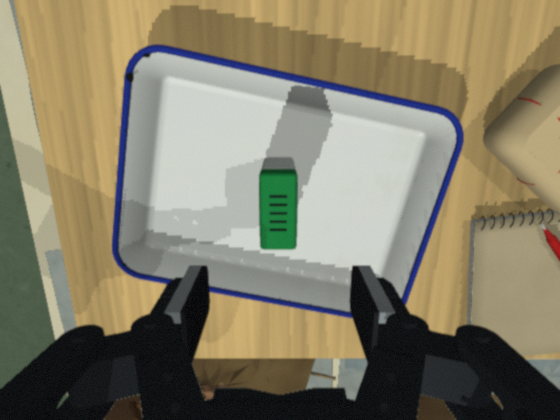

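View pics/side6.png

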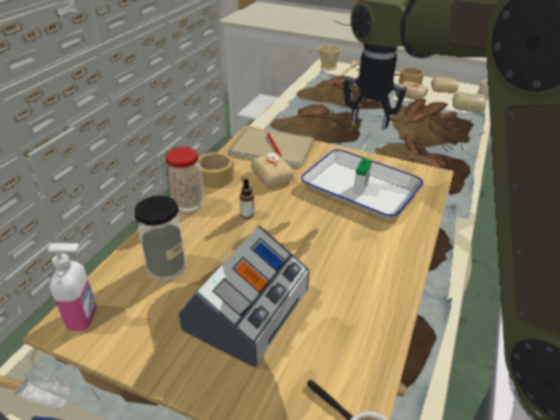

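View pics/top6.png

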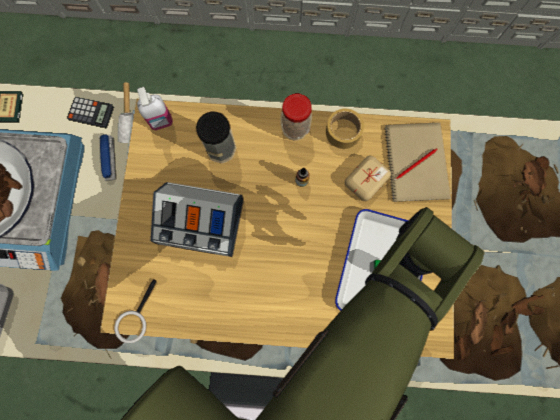

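The logger stands clear in the tray, with its cap at (278,210) in the wrist view. I'll do a quick height and level check, then hand the job in.

```bash
python3 - <<'E'
from h import *; from rig import bot
s=bot.read_state();c=bot.read_camera("wrist");ce,a,mm=blob(masks(c)["green"],(240,160,320,260))
v,u=np.nonzero(mm);P=pts(c,np.c_[u,v],s);b=P[abs(P[:,2]-np.median(P[:,2]))<3]
print(np.median(b,0),np.linalg.lstsq(np.c_[b[:,:2]-b[:,:2].mean(0),np.ones(len(b))],b[:,2],rcond=None)[0])
t=dict(np.load("top6.npz"));m=masks(t)
for k in("orange","blue"):
    ce,_,mm=blob(m[k],(145,180,250,260));v,u=np.nonzero(mm);print(k,ce,((np.median(pts(t,np.c_[u,v]),0)-O)@D).round(1))
bot.finish_job();print(bot.read_state()["clock"])
E
```

```text
[ 515.21421844 -323.32987647  155.23684848] [-4.76605682e-03 -5.95129757e-03  1.55216438e+02]
orange [192.97101449 212.33333333] [17.8 -1.3 -1.9]
blue [216.35955056 222.03932584] [  1.3 -57.8  -1.7]
the job is handed in; nothing more can be done
the job is handed in; nothing more can be done
```

The green-capped logger is out of the dock and standing upright, cap up, near the middle of the tray floor. I've handed the job in, at about 21.6 s on the robot's clock (limit 54 s).

- **Eject key:** I pressed the green logger's key (left bay) down about 14 mm, reading 16–17 N where the press stopped. After I let go, the cap stayed up, measured at about 15.7 mm out of the face.
- **Draw and set-down:** I pinched the logger across its 26 mm, drew it straight out of the bay, and carried it to the tray. It touched the floor with about 7 N before I opened the jaws.
- **Last checks:** The cap top reads z = 155.2 mm, where 155 is expected for a logger standing on the tray floor. It is level to about 0.5°. The gripper was about 110 mm above the release height, touching nothing.
- **Other items:** The orange and blue caps are within 2 mm of flush with the face in the top camera. The jar, bottle and packet look unmoved in the pictures.
- **One check disagreed:** In the last top view the orange cap's centre came out about 18 mm up the slope. The orange colour mask probably caught only part of the cap, because the height reads correctly and the pictures show it docked. I did not re-measure it.

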